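# Fit the loose roller into the turning stand

### The job

Fit the loose orange roller into the empty pair of open slots of the blue turning stand: lower it in without dropping it, then push it down firmly but without hammering until both axle ends have driven their stiff white bearing blocks fully home. Leave the roller lying there at rest, and do not disturb the other things on the table.

Things in the scene. Friction and masses are not known exactly. Their poses are not given: they have to be found in the camera images.
- roller_mid (a point): Centre of the loose roller, on its axle line (y axis along the axle): orange tube 50 mm in diameter, 92 mm long, on a steel axle 16 mm in diameter, 160 mm long (34 mm stands out at each end). 0.32 to 0.5 kg, tube and axle turn as one. It starts lying on the table, axle line 25 mm up, and rolls if nudged. Either end may go in either slot.
- roller_end_a (a point): Point on the loose roller's axle line 75 mm from its centre towards +y (5 mm inside the axle's tip).
- roller_end_b (a point): Point on the loose roller's axle line 75 mm from its centre towards -y (5 mm inside the axle's tip).
- stand: Blue turning stand, fixed to the table at a place that differs from run to run (yaw within 0.35 rad of 0). Origin on the table surface, centred below the EMPTY pair of slots; z up. The axle must lie along its y axis above the origin, 60 mm up when fully home. Two cheek plates, 10 mm thick, stand 54 to 64 mm either side of the origin in y, tops 104 mm up.
- slot_left (a point): Mouth of the empty slot in the +y cheek, at its top, mid-thickness. Both slots: open-topped, vertical, 19 mm wide, flared to 32 mm over the top 10 mm. In each a white bearing block slides stiffly; the axle lands on it. Each starts 16 to 24 mm above its hard stop, left and right differing, not reported: the axle line lands 76 to 84 mm above the table.
- slot_right (a point): Mouth of the empty slot in the -y cheek, as slot_left. The bearing blocks resist at about 9 N each plus damping of 60 N per m/s; they do not sink under the roller's weight, and stay where pushed. On its hard stop a block holds the axle line 60 mm above the table. Best pushed from above, on top of the tube near one end, then the other, with the roller let go.
- rail_front (a point): Middle of the top edge of the yellow rail on the -x side of the empty place, 63 mm above the table. Rails run 108 mm between the cheeks, 6 mm thick, inner faces 34 mm from the axle's vertical plane. Fingers do not fit between tube and rail: fingertips holding the tube strike the rails below 63 mm, so they can carry the roller only as far as the blocks.
- rail_back (a point): The same on the +x side of the empty place.
- fitted_mid (a point): Centre of the second, identical roller that is already fitted in the stand, 110 mm towards -x from the empty place, axle line 60 mm up. It stays as it is.
- hammer_mid (a point): Bystander, not part of the job: hammer with a wooden handle and red head, 260 mm long, lying. Point half-way up at its centre.
- spray_mid (a point): Bystander, not part of the job: upright spray can with a yellow label and red cap, 52 mm across, 160 mm tall. Point half-way up at its centre.
- offcut_mid (a point): Bystander, not part of the job: upright stainless tube offcut, 90 mm across, 60 mm tall. Point half-way up at its centre.
- tape_mid (a point): Bystander, not part of the job: yellow and black tape measure, 62 x 34 x 58 mm, standing. Point half-way up at its centre.
- cleaner_mid (a point): Bystander, not part of the job: small upright bottle with a blue label, 38 mm across, 85 mm tall. Point half-way up at its centre.
- tin_mid (a point): Bystander, not part of the job: green lidded tin, 62 mm across, 36 mm tall, beside the turning stand. Point half-way up at its centre.
- magnet_mid (a point): Bystander, not part of the job: orange triangular welding magnet, 100 mm sides, 18 mm thick, lying. Point half-way up at its centre.
- wrench_mid (a point): Bystander, not part of the job: steel wrench, 160 mm long, lying beside the roller. Point half-way up at its centre.
Not all that is in view belongs to the job. Of the things like the part that bears roller_mid, leave any that is green; of the rest the larger one is meant.

How it is judged:
On the way:
1. both axle ends are down in the empty slots (z of each of roller_end_a, roller_end_b in the frame of stand below 0.094 m and x of roller_end_a in the frame of stand between -0.006 and 0.006 m and x of roller_end_b in the frame of stand between -0.006 and 0.006 m and y of roller_mid in the frame of stand between -0.012 and 0.012 m), for 0.1 s.
At the end, for the whole second after the job is handed in: Both ends of the loose roller's axle line lie less than 62.5 mm above the table (60 mm is home), within 6 mm sideways of the slots' centre plane, the roller centred within 12 mm between the cheeks, let go and at rest (z of each of roller_end_a, roller_end_b in the frame of stand below 0.0625 m and x of roller_end_a in the frame of stand between -0.006 and 0.006 m and x of roller_end_b in the frame of stand between -0.006 and 0.006 m and y of roller_mid in the frame of stand between -0.012 and 0.012 m and linear speed of roller below 0.02 m/s and angular speed of roller below 0.3 rad/s); the robot touches nothing.
It fails at once if the roller is dropped or flung (moves faster than 0.5 m/s with no finger on it) (linear speed of roller above 0.5 m/s and contact force between the fingers and roller below 0.05 N).
It fails at once if the roller is hammered into the stand (more than 90 N between them) (contact force between roller and stand above 90 N).
It fails at once if another thing on the table is disturbed (moved more than 25 mm) (distance of any of hammer_mid, spray_mid, offcut_mid, tape_mid, cleaner_mid, tin_mid, magnet_mid, wrench_mid from where it was at the start of the episode above 0.025 m).
It also fails if it takes over 67 s, if anything falls off the work surface, if the arm or the gripper's body presses on something with over 40 N, if the wrist force passes 120 N, or if a joint passes its speed limit or range.

### The arm

A 6-joint arm with a two-finger parallel gripper is mounted at the origin on the work surface. World frame = base frame: x ahead of the robot, y to its left, z up, the work surface at z = 0. Lengths are in m, angles in rad, forces in N, time in s.
With the tool pointing down it reaches from about 0.225 to 0.875 m from the base axis. Payload 3.4 kg.
Tool frame: the origin (TCP) lies midway between the tips of the shut fingers; the grasp point (between the pads) lies 19 mm behind it (pinch_z is the distance from the TCP to the grasp point, in m); z points along the fingers, y is the line along which they close (so a half turn about z gives the same grasp; the last joint's range is limited). The gripper opens to 85 mm and grips with 20 to 120 N. Pads are 22 mm wide; open, the fingers measure 114 mm over their backs; the gripper's body (76 mm by 85 mm) begins 54 mm behind the grasp point. The pads swing forward as they close: fully open they stand 13 mm farther back than shut.
Start: joints at [-1.3, 0.276, 1.505, -0, 1.361, -0.121], TCP at [0.22, -0.531, 0.231] pointing down, gripper open.
Joint ranges: [-2.89, 2.89], [-0.75, 2.08], [0.22, 2.7], [-1.18, 4.32], [0.11, 2.71], [-2.7, 2.7]. Speed limits (rad/s): [2.57, 2.57, 3.14, 3.14, 3.14, 3.14].

### API

Orientations are given as a unit quaternion [w, x, y, z].
In Python, from rig import get_state, get_image, sign_off, pinch_z gives the robot as it stands.
- The arm moves only by the tool send_rows, never from a script. Its argument "steps" is one flat list of numbers, 5 for each row, row after row: the gripper's target within -1 to 1 (fully open at 1, half-way at 0, shut at -1), then the shift along the tool's x, y, z in cm, then the turn about the tool's z in degrees. In form: [gripper, x, y, z, roll, gripper, x, y, z, roll, ...]. A call has 1 to 12 rows; each row shifts and turns the commanded pose from where the row before left it, along the tool's axes as they then stand; what a row does not reach is not made up. A row lasts 1/10 s, in which the tool goes at most 50 mm and 8.59 degrees, less where a joint would pass 70% of its speed; a pose out of reach is approached as far as the arm can. A call is refused whole if a number of a shift passes 5 or a number of a turn 8.59, either way. A call with a gripper value outside its range is refused whole. The fingers move at their own pace and stop on an object; "newtons" is the grip in N (left out, the last holds). Time passes only in rows, so rows that do not move let the fingers close. It gives the time, the measured TCP pose, the force, the opening and the grip force at its end, in the units of the state.
- get_state(): the state, without advancing time (a new reading comes with each control period).
- get_image(name): name is "scene" or "side" or "wrist"; returns a dict with "color" (420x560x3 uint8, red, green, blue), "mtx" (3x3 intrinsics, pixels), "T" (4x4, takes a point from camera to world coordinates); the wrist camera has in their place "mount" (4x4, takes a point from camera to tool coordinates, whose origin is the TCP and whose axes are the flange's). Camera axes: x right, y down, z forward; pixel columns grow to the right and rows downward; lengths in m; the calibration is good to about 2 mm. A picture is of the moment at which its call begins: read the wrist's pose just before it. There is no depth.
- sign_off(): hands the job in; it is judged then, once.
The state is a dict: "clock": time; "qpos": joint angles; "qd": joint speeds; "effort": joint torques, N m; "position": TCP position; "ee_rot": TCP orientation; "contact_force": force on the tool from outside, world axes, zero at the start; "moment": the same for the moment, N m; "width": finger opening in m; "gripper_force": force on a finger pad.
Only numpy, scipy, OpenCV 4.12 (cv2) and the standard library are available. Lean on these libraries where they do the work, as an engineer would, in place of code of your own. Each camera call takes 0.05 s, during which the arm holds its last target. There are 200 camera calls.

## Working session

There is one attempt and no reset: what is moved stays moved. The work goes in short steps, Python scripts to look and compute and a tool call to move; the robot and the scene stay as the last step left them, time stands still between calls to the robot, and variables do not carry over. Pictures are saved under pics/ and viewed, at most 10 in all, crops included, and the job is handed in when it is done.

Besides the shell and the picture viewer there is one more tool, called after "Emit:" as name(argument=value, ...), one argument or row to a line, values as JSON. send_rows: Moves the arm, as the interface text tells. Its arguments: {"type":"object","properties":{"steps":{"type":"array"},"newtons":{"type":"number"}},"required":["steps"]}

```bash
mkdir -p pics; ls; python3 - <<'E'
from rig import *
import cv2,numpy as np
print(get_state(),pinch_z)
for n in("scene","side"):
    d=get_image(n);cv2.imwrite(f"pics/{n}0.png",d["color"][:,:,::-1]);np.savez(f"{n}0.npz",**d);print(n,d["mtx"],d["T"])
d=get_image("wrist");print(d["mtx"],d["mount"])
E
```

```text
pics
{'clock': 0.0, 'qpos': array([-1.30000193e+00,  2.76632045e-01,  1.50618110e+00, -2.26516164e-05,
        1.36068041e+00, -1.21028557e-01]), 'qd': array([-0.0001474 , -0.00033569, -0.00113676,  0.00053358, -0.00108787,
        0.00072341]), 'effort': array([-2.25716161e-03, -4.16781485e+01, -2.45810974e+01, -4.86821591e-04,
        1.11464443e-02, -2.41186314e-06]), 'position': array([ 0.21940332, -0.53090715,  0.23039947]), 'ee_rot': array([-9.46959637e-04,  9.80869744e-01,  1.94662894e-01, -8.21495316e-05]), 'contact_force': array([0.08860762, 0.7728338 , 0.05098991]), 'moment': array([-0.05852554, -0.00769715, -0.03043318]), 'gripper_force': 0.0, 'width': 0.08548250170568526} 0.0187
scene [[401.98551195   0.         279.01027929]
 [  0.         401.98551195 209.13188713]
 [  0.           0.           1.        ]] [[ 0.42967815  0.49785439 -0.7533377   1.3785174 ]
 [ 0.90291069 -0.24737471  0.35150824 -0.41335232]
 [-0.01135678 -0.83123207 -0.55580956  0.71261264]
 [ 0.          0.          0.          1.        ]]
side [[383.05506499   0.         284.34206265]
 [  0.         383.05506499 215.00672529]
 [  0.           0.           1.        ]] [[-0.93338164 -0.21736463  0.28557194  0.18081197]
 [-0.35828193  0.61049198 -0.70635233  0.87553145]
 [-0.02080337 -0.76161156 -0.64769982  0.90260404]
 [ 0.          0.          0.          1.        ]]
[[347.89875474   0.         276.80004098]
 [  0.         347.89875474 205.21808139]
 [  0.           0.           1.        ]] [[-8.26120125e-05 -9.61945986e-01 -2.73239664e-01  6.85533938e-02]
 [ 9.99999775e-01  1.02625465e-04 -6.63637723e-04 -1.28013890e-04]
 [ 6.66424991e-04 -2.73239657e-01  9.61945760e-01 -1.43094700e-01]
 [ 0.00000000e+00  0.00000000e+00  0.00000000e+00  1.00000000e+00]]
```

View pics/scene0.png

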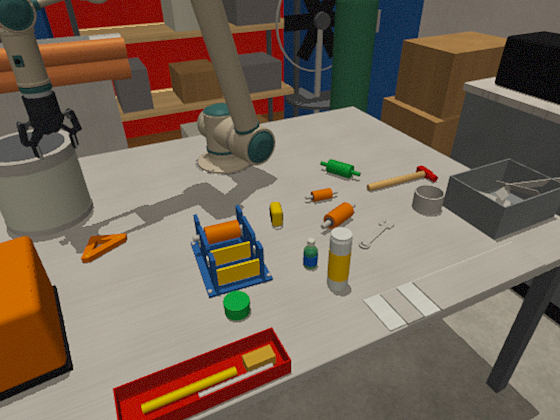

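View pics/side0.png

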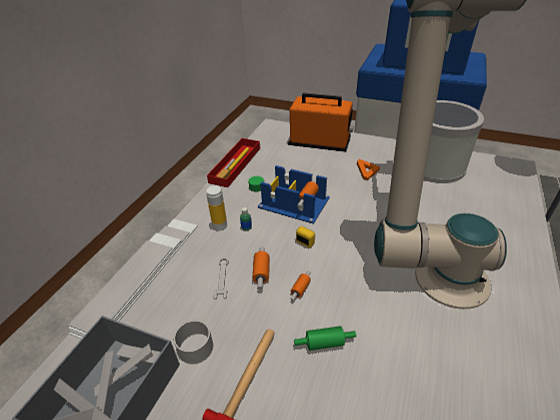

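Scene picture: the large orange roller is at (339,215), with the smaller one at (321,195) and the green one at (341,168). The stand is at (232,255), with its empty place on the camera side. In the side picture the roller is at (261,268) and the stand at (294,195).

```bash
cat > h.py <<'E'
import numpy as np,cv2
from rig import *
from scipy.spatial.transform import Rotation as R
def ray(d,px,T=None):
    T=d["T"] if T is None else T
    v=np.linalg.inv(d["mtx"])@np.array([px[0],px[1],1.0])
    return T[:3,3],T[:3,:3]@v
def onz(d,px,z,T=None):
    o,v=ray(d,px,T); return o+v*(z-o[2])/v[2]
def Ttool(s):
    q=s["ee_rot"];T=np.eye(4);T[:3,:3]=R.from_quat([q[1],q[2],q[3],q[0]]).as_matrix();T[:3,3]=s["position"];return T
def wrist(name):
    s=get_state();d=get_image("wrist");T=Ttool(s)@d["mount"];d["T"]=T
    cv2.imwrite(f"pics/{name}.png",d["color"][:,:,::-1]);np.savez(f"{name}.npz",**d);return s,d
def proj(d,p):
    T=np.linalg.inv(d["T"]);c=T[:3,:3]@np.asarray(p)+T[:3,3];u=d["mtx"]@c;return u[:2]/u[2]
E
python3 - <<'E'
from h import *
a=dict(np.load("scene0.npz"));b=dict(np.load("side0.npz"))
for n,pa,pb,z in[("roller",(339,215),(261,268),.025),("small",(321,195),(301,286),.015),("tape",(277,214),(305,238),.03),("tin",(237,305),(257,184),.02),("cleaner",(311,255),(246,219),.04),("spray",(340,260),(216,208),.08),("wrench",(377,235),(221,279),.0),("fitted",(222,233),(311,191),.06)]:
    print(n,onz(a,pa,z).round(3),onz(b,pb,z).round(3))
E
```

```text
roller [0.555 0.169 0.025] [0.545 0.175 0.025]
small [0.419 0.187 0.015] [0.411 0.191 0.015]
tape [0.474 0.002 0.03 ] [0.46 0.01 0.03]
tin [ 0.753 -0.231  0.02 ] [ 0.739 -0.227  0.02 ]
cleaner [ 0.695 -0.005  0.04 ] [ 0.678 -0.001  0.04 ]
spray [0.782 0.023 0.08 ] [0.776 0.022 0.08 ]
wrench [0.661 0.234 0.   ] [0.653 0.238 0.   ]
fitted [ 0.53  -0.188  0.06 ] [ 0.509 -0.203  0.06 ]
```

Emit:
send_rows(
  steps=[1,4.08,-1.56,-0.75,0,1,4.08,-1.56,-0.75,0,1,4.08,-1.56,-0.75,0,1,4.08,-1.56,-0.75,0,1,4.08,-1.56,-0.75,0,1,4.08,-1.56,-0.75,0,1,4.08,-1.56,-0.75,0,1,4.08,-1.56,-0.75,0,1,4.08,-1.56,-0.75,0,1,4.08,-1.56,-0.75,0,1,4.08,-1.56,-0.75,0,1,4.08,-1.56,-0.75,0],
)

```text
clock: 1.35
position: [0.6015, -0.17, 0.3213]
ee_rot: [-0.0, 0.981, 0.195, -0.0]
contact_force: [1.3, -0.4, 0.3]
width: 0.0852
gripper_force: 0.0
```

Emit:
send_rows(
  steps=[1,0,0,0,-8.45,1,0,0,0,-8.45,1,0,0,0,-8.45,1,0,0,0,-8.45,1,0,0,0,-8.45,1,0,0,0,-8.45,1,0,0,0,-8.45,1,0,0,0,-8.45,1,0,0,0,0,1,0,0,0,0],
)

```text
clock: 2.35
position: [0.6005, -0.1714, 0.321]
ee_rot: [-0.0, 0.708, 0.706, -0.0]
contact_force: [-0.0, 0.9, 0.2]
width: 0.0852
gripper_force: 0.0
```

```bash
python3 - <<'E'
from h import *
s,d=wrist("w1")
print(s["position"],Ttool(s)[:3,:3].round(3),s["qpos"],s["clock"])
E
```

```text
[ 0.60049472 -0.17143691  0.32101306] [[ 0.002  1.    -0.   ]
 [ 1.    -0.002  0.   ]
 [ 0.    -0.    -1.   ]] [-3.89410433e-01  3.20235040e-01  1.22347677e+00 -7.76856538e-05
  1.59838006e+00 -3.87216890e-01] 2.35
```

View pics/w1.png

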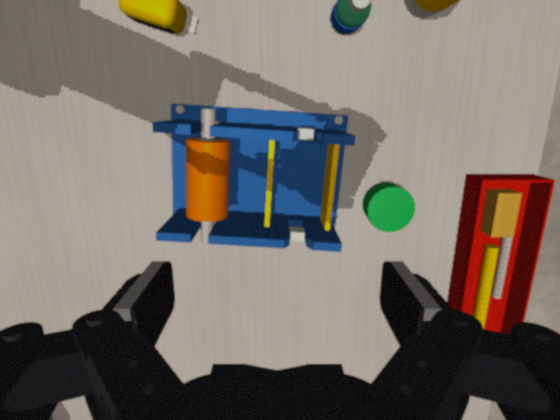

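The stand fills (155–355, 103–250). The fitted roller is at (208,180), the rails at u≈269 and 332, and the white blocks at (306,133) and (297,238). The tin is at (389,207).

```bash
python3 - <<'E'
import cv2
i=cv2.imread("pics/w1.png")[95:255,150:360]
cv2.imwrite("pics/w1c.png",cv2.resize(i,None,fx=3.7,fy=3.7,interpolation=cv2.INTER_CUBIC))
E
```

```text
(no output)
```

View pics/w1c.png

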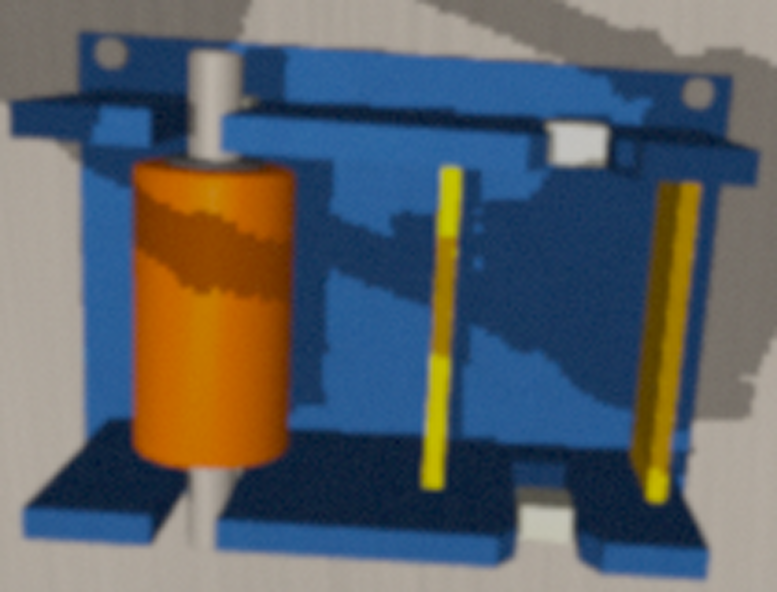

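```bash
python3 - <<'E'
from h import *
d=dict(np.load("w1.npz"))
P=lambda u,v,z:onz(d,(150+(u+.5)/3.7-.5,95+(v+.5)/3.7-.5),z)
f1,f2,b1,b2=P(451,167,.063),P(433,488,.063),P(688,184,.063),P(658,502,.063)
for p in(f1,f2,b1,b2):print(p.round(4))
print("rail mid",((f1+f2+b1+b2)/4).round(4),"sep",np.linalg.norm((f1+f2-b1-b2)/2),"len",np.linalg.norm(f1-f2),np.linalg.norm(b1-b2))
for v in(f1-f2,b1-b2,P(14,120,.104)-P(758,168,.104),P(26,525,.104)-P(706,562,.104)):print("ang",np.degrees(np.arctan2(v[1],v[0])))
n=P(551,552,.104);print("near mouth",n.round(4))
w1,w2=P(579,140,.075),P(547,520,.075);print("blocks",w1.round(4),w2.round(4),((w1+w2)/2).round(4))
a1,a2=P(215,52,.06),P(203,548,.06);print("fitted axle",a1.round(4),a2.round(4),((a1+a2)/2).round(4))
# roller from two static views, orange mask centroid
for n,c in(("scene",(339,215)),("side",(261,268))):
    e=dict(np.load(n+"0.npz"));h=cv2.cvtColor(e["color"],cv2.COLOR_RGB2HSV)
    m=cv2.inRange(h,(5,140,80),(16,255,255));k,l,st,ce=cv2.connectedComponentsWithStats(m)
    i=l[c[1],c[0]];p=np.argwhere(l==i)[:,::-1].astype(float);cc=p.mean(0);w,V=np.linalg.eigh(np.cov(p.T));dv=V[:,1]*15
    A,B=onz(e,cc-dv,.027),onz(e,cc+dv,.027);v=B-A;print(n,len(p),onz(e,cc,.027).round(4),np.degrees(np.arctan2(v[1],v[0])))
E
```

```text
[ 0.5937 -0.1386  0.063 ]
[ 0.5871 -0.243   0.063 ]
[ 0.6668 -0.1439  0.063 ]
[ 0.6614 -0.248   0.063 ]
rail mid [ 0.6272 -0.1934  0.063 ] sep 0.07390291942610822 len 0.10460298667990871 0.10424630703858466
ang 86.38102496896789
ang 87.05396266259763
ang 176.24197512373374
ang 176.53996790237346
near mouth [ 0.6236 -0.249   0.104 ]
blocks [ 0.6319 -0.1297  0.075 ] [ 0.624  -0.2497  0.075 ] [ 0.628  -0.1897  0.075 ]
fitted axle [ 0.5224 -0.1044  0.06  ] [ 0.5093 -0.2652  0.06  ] [ 0.5159 -0.1848  0.06  ]
scene 405 [0.5541 0.1724 0.027 ] -69.26054315953765
side 402 [0.5502 0.1666 0.027 ] 111.60267425996211
```

Emit:
send_rows(
  steps=[1,4.87,-0.7,0,0,1,4.87,-0.7,0,0,1,4.87,-0.7,0,0,1,4.87,-0.7,0,0,1,4.87,-0.7,0,0,1,4.87,-0.7,0,0,1,4.87,-0.7,0,0,1,0,0,3,-7,1,0,0,3,-7,1,0,0,3,-7,1,0,0,0,0,1,0,0,0,0],
)

```text
clock: 3.6
position: [0.5515, 0.1693, 0.2316]
ee_rot: [-0.0, 0.568, 0.823, -0.0]
contact_force: [-0.9, 0.2, 1.2]
width: 0.0856
gripper_force: 0.0
```

```bash
python3 - <<'E'
from h import *
s,d=wrist("w2")
T=Ttool(s);print(s["position"],np.degrees(np.arctan2(T[1,0],T[0,0])),s["clock"])
h=cv2.cvtColor(d["color"],cv2.COLOR_RGB2HSV)
m=cv2.inRange(h,(5,140,60),(16,255,255));k,l,st,ce=cv2.connectedComponentsWithStats(m)
for i in range(1,k):
    if st[i,4]>300:
        r=cv2.minAreaRect(np.argwhere(l==i)[:,::-1].astype(np.float32));b=cv2.boxPoints(r)
        q=np.array([onz(d,p,.025) for p in b]);c=onz(d,r[0],.025)
        e=q[1]-q[0];f=q[2]-q[1]
        print(st[i],r,c.round(4),[(round(np.linalg.norm(v)*1e3,1),round(np.degrees(np.arctan2(v[1],v[0])),1)) for v in(e,f)])
E
```

```text
[0.55145727 0.16934207 0.23159745] 110.84225837299353 3.6
[ 126   67   58   77 2313] ((153.6509552001953, 106.02830505371094), (39.32172775268555, 71.19957733154297), 22.71441078186035) [0.4146 0.1921 0.025 ] [(np.float64(68.9), np.float64(82.1)), (np.float64(35.7), np.float64(-1.3))]
[ 251  128   50   97 4212] ((275.5, 176.0), (96.0, 49.0), 90.0) [0.549  0.1698 0.025 ] [(np.float64(48.2), np.float64(20.8)), (np.float64(99.6), np.float64(-68.1))]
```

View pics/w2.png

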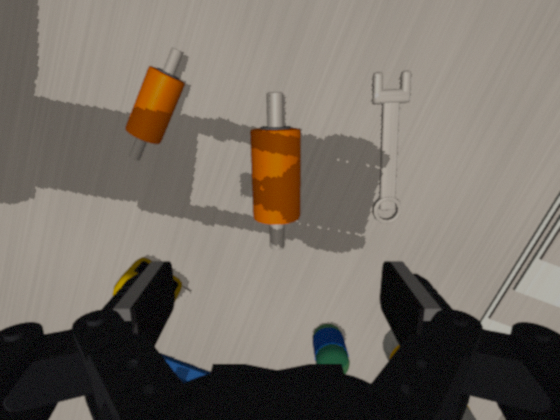

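The roller tube is centred at (275,176) with its axle upright in the picture, running from (276,92) to (278,249). The wrench is 110 px to the right and the small roller is well clear.

```bash
python3 - <<'E'
from h import *
d=dict(np.load("w2.npz"));s=get_state();T=Ttool(s)
a,b=onz(d,(275.5,92),.028),onz(d,(277.5,249),.028);m=(a+b)/2;v=a-b
print(a,b,np.linalg.norm(v),np.degrees(np.arctan2(v[1],v[0])),m,"tool shift",T[:3,:3].T@(m-s["position"]))
E
```

```text
[0.52015723 0.24593056 0.028     ] [0.57910137 0.09664392 0.028     ] 0.16050206712372608 111.54602637167481 [0.5496293  0.17128724 0.028     ] tool shift [ 0.0027784  -0.00220736  0.20466092]
```

Emit:
send_rows(
  newtons=40,
  steps=[1,0.28,-0.2,4,-0.7,1,0,0,4,0,1,0,0,4,0,1,0,0,4,0,1,0,0,3,0,1,0,0,2,0,1,0,0,1.36,0,1,0,0,0,0,1,0,0,0,0],
)

```text
clock: 4.55
position: [0.5503, 0.1714, 0.0092]
ee_rot: [0.001, 0.562, 0.827, 0.001]
contact_force: [-0.0, -0.2, 0.7]
width: 0.0853
gripper_force: 0.0
```

Emit:
send_rows(
  steps=[0.3,0,0,0,0,0.2,0,0,0,0,0,0,0,0,0,-0.3,0,0,0,0,-0.6,0,0,0,0,-1,0,0,0,0,-1,0,0,0,0,-1,0,0,0,0,-1,0,0,0,0],
)

```text
clock: 5.45
position: [0.5494, 0.1714, 0.0091]
ee_rot: [0.001, 0.561, 0.828, 0.001]
contact_force: [-1.1, -0.7, 5.8]
width: 0.0486
gripper_force: 40.7
```

Emit:
send_rows(
  steps=[-1,0,0,-1,0,-1,0,0,-3,0,-1,0,0,-4,0,-1,0,0,-4,0,-1,0,0,-4,0,-1,0,0,-4,6.3,-1,0,0,-3,6.3,-1,0,0,-1,6.3,-1,0,0,0,6.2,-1,0,0,0,0],
)

```text
clock: 6.45
position: [0.5477, 0.1712, 0.248]
ee_rot: [-0.0, 0.727, 0.686, -0.0]
contact_force: [-0.6, -0.7, -3.6]
width: 0.0493
gripper_force: 43.1
```

Emit:
send_rows(
  steps=[-1,-2.5,0.7,0,0,-1,-4.2,1.17,0,0,-1,-4.2,1.17,0,0,-1,-4.2,1.17,0,0,-1,-4.2,1.17,0,0,-1,-4.2,1.17,0,0,-1,-4.2,1.17,0,0,-1,-4.2,1.17,0,0,-1,-2.5,0.7,0,0,-1,-1.3,0.3,0,0,-1,0,0,0,0,-1,0,0,0,0],
)

```text
clock: 7.65
position: [0.6257, -0.1894, 0.2471]
ee_rot: [-0.001, 0.727, 0.687, 0.0]
contact_force: [-0.5, 0.4, -4.2]
width: 0.0492
gripper_force: 43.0
```

```bash
python3 - <<'E'
from h import *
s,d=wrist("w3")
T=Ttool(s);print(s,np.degrees(np.arctan2(T[1,0],T[0,0])))
E
```

```text
{'clock': 7.65, 'qpos': array([-4.01035542e-01,  3.89705690e-01,  1.29445235e+00,  1.36725474e-03,
        1.45978501e+00, -3.43802813e-01]), 'qd': array([ 0.01840049, -0.01317319,  0.00255208, -0.00163914, -0.00320121,
        0.00491507]), 'effort': array([-1.16428882e+00, -5.09873271e+01, -2.71556461e+01, -1.41150118e-01,
       -7.66609283e-02, -9.82706551e-03]), 'position': array([ 0.62565832, -0.18936923,  0.24714025]), 'ee_rot': array([-1.34903963e-03,  7.27101216e-01,  6.86528936e-01,  1.50564826e-04]), 'contact_force': array([-0.54924049,  0.37686953, -4.21086089]), 'moment': array([ 0.01652214, -0.02402323, -0.0155763 ]), 'gripper_force': 42.97332286834717, 'width': 0.04921182809215086} 86.71193197263432
```

View pics/w3.png

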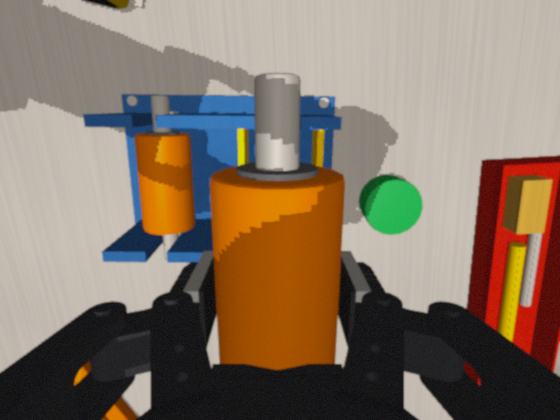

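The held roller's far axle tip is at (277,75), centred in the gripper. Rail ends show at u≈243 and 318 beyond it, so the stand centre is a few mm to the right. The cheek lines are close to horizontal.

```bash
cat > m.py <<'E'
from h import *
def meas(d,rows,zr=.063):
    s=get_state();Ti=np.linalg.inv(Ttool(s))
    h=cv2.cvtColor(d["color"],cv2.COLOR_RGB2HSV);y=cv2.inRange(h,(22,150,60),(34,255,255))
    y[:,:200]=0;y[:,360:]=0
    for r in rows:
        u=np.flatnonzero(y[r])
        if len(u)<4: print(r,"none");continue
        a,b=[(Ti@np.r_[onz(d,(c,r),zr),1])[:3] for c in(u[0]-.5,u[-1]+.5)]
        print(r,u[0],u[-1],"tool y mid %.1f mm, width %.1f, tool x %.1f"%((a+b)[1]*500,(b-a)[1]*1e3,(a+b)[0]*500))
E
python3 - <<'E'
from m import *
d=dict(np.load("w3.npz"));meas(d,range(134,164,5))
s=get_state();T=Ttool(s)
print("stand est in tool",T[:3,:3].T@(np.array([.6275,-.1915,0])-s["position"]))
Ti=np.linalg.inv(T)
# baseplate holes / tip
for n,p,z in(("tipL",(255,85),.267),("tipR",(299.5,85),.267),("tipTop",(277,74),.275),("holeL",(132,101),.006),("holeR",(323,103),.006)):
    print(n,(Ti@np.r_[onz(d,p,z),1])[:3].round(4))
E
```

```text
134 238 323 tool y mid 2.5 mm, width 79.5, tool x 44.4
139 238 322 tool y mid 2.0 mm, width 78.9, tool x 39.8
144 238 322 tool y mid 2.0 mm, width 79.2, tool x 35.2
149 238 322 tool y mid 2.0 mm, width 79.5, tool x 30.6
154 239 322 tool y mid 2.5 mm, width 78.8, tool x 25.9
159 239 322 tool y mid 2.5 mm, width 79.2, tool x 21.2
stand est in tool [-0.00285124  0.0021862   0.24749913]
tipL [ 0.0757 -0.0081 -0.0194]
tipR [ 0.0757  0.0068 -0.0194]
tipTop [ 0.0785 -0.0007 -0.0274]
holeL [ 0.0746 -0.1543  0.2418]
holeR [0.0724 0.048  0.2416]
```

Emit:
send_rows(
  steps=[-1,0,0.28,3,0,-1,0,0,4,0,-1,0,0,3.5,0,-1,0,0,2,0,-1,0,0,1,0,-1,0,0,0,0,-1,0,0,0,0],
)

```text
clock: 8.4
position: [0.63, -0.1906, 0.1141]
ee_rot: [0.001, 0.727, 0.687, 0.001]
contact_force: [-0.0, 0.0, -2.8]
width: 0.0487
gripper_force: 42.8
```

```bash
python3 - <<'E'
from m import *
s,d=wrist("w4");T=Ttool(s);print(s["position"],np.degrees(np.arctan2(T[1,0],T[0,0])),s["contact_force"])
meas(d,range(90,180,8))
a=get_image("scene");b=get_image("side")
f=lambda i,u,v,w,h:cv2.resize(i["color"][v:v+h,u:u+w,::-1],(400,400*h//w),interpolation=cv2.INTER_CUBIC)
x=np.hstack([f(a,170,180,130,130),f(b,240,140,100,100)])
cv2.imwrite("pics/c4.png",x)
E
```

```text
[ 0.63001784 -0.19062915  0.11413569] 86.71137140786954 [-0.03348302  0.03193987 -2.76621627]
90 none
98 none
106 none
114 none
122 none
130 none
138 none
146 203 345 tool y mid -2.7 mm, width 79.1, tool x 48.5
154 203 345 tool y mid -2.8 mm, width 79.6, tool x 44.1
162 203 344 tool y mid -3.0 mm, width 79.6, tool x 39.6
170 204 344 tool y mid -2.8 mm, width 79.5, tool x 35.1
178 204 211 tool y mid -40.5 mm, width 4.5, tool x 30.5
```

View pics/w4.png

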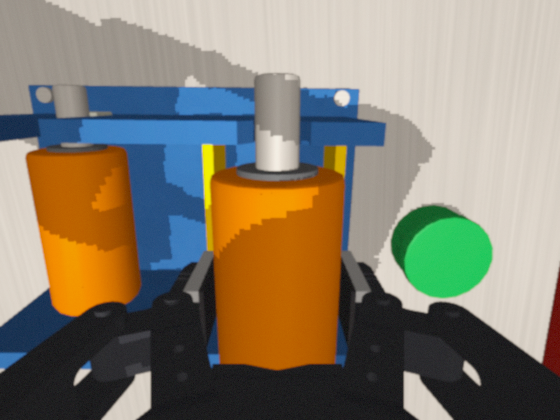

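View pics/c4.png

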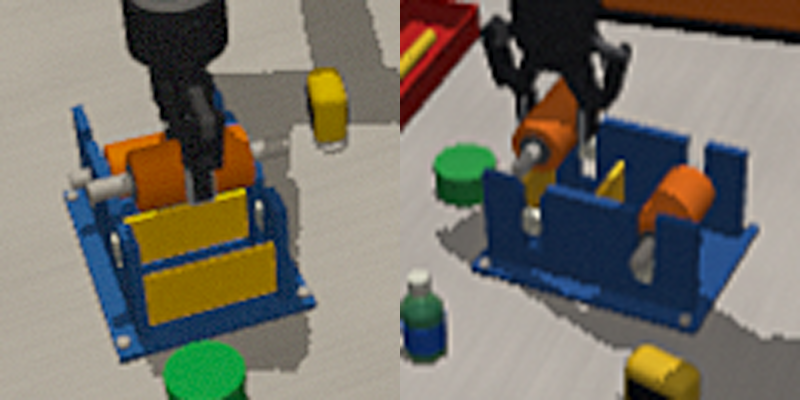

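The held axle sits over the empty slots: the rail midline is 2–3 mm left of the axle, which is at (277,75). The yaw matches, and the far cheek top strip at rows 118–143 puts the roller within 2 mm of centre in y.

Emit:
send_rows(
  steps=[-1,0.2,-0.22,0,0,-1,0,0,0,0,-1,0,0,1,0,-1,0,0,1,0,-1,0,0,1,0,-1,0,0,0.7,0,-1,0,0,0.4,0,-1,0,0,0.2,0,-1,0,0,0,0],
)

```text
clock: 9.45
position: [0.6271, -0.189, 0.0693]
ee_rot: [-0.0, 0.727, 0.686, -0.0]
contact_force: [1.0, -0.0, -4.4]
width: 0.0486
gripper_force: 43.0
```

Emit:
send_rows(
  steps=[-1,0,0,0.2,0,-1,0,0,0.2,0,-1,0,0,0,0],
)

```text
clock: 9.75
position: [0.6272, -0.1889, 0.0664]
ee_rot: [0.0, 0.727, 0.686, 0.0]
contact_force: [-0.3, 1.2, 0.3]
width: 0.0488
gripper_force: 43.5
```

Emit:
send_rows(
  steps=[-1,0,0,0.2,0,-1,0,0,0,0],
)

```text
clock: 9.95
position: [0.6272, -0.189, 0.0652]
ee_rot: [0.001, 0.727, 0.686, 0.0]
contact_force: [-1.9, 1.5, 4.6]
width: 0.0489
gripper_force: 44.1
```

Emit:
send_rows(
  steps=[-1,0,0,0.2,0,-1,0,0,0,0],
)

```text
clock: 10.15
position: [0.6272, -0.1891, 0.0641]
ee_rot: [0.001, 0.727, 0.686, 0.0]
contact_force: [-2.3, 1.3, 9.5]
width: 0.0485
gripper_force: 44.5
```

Emit:
send_rows(
  steps=[-1,0,0,0.15,0,-1,0,0,0,0],
)

```text
clock: 10.35
position: [0.6272, -0.1891, 0.0631]
ee_rot: [0.001, 0.727, 0.686, 0.0]
contact_force: [-2.9, 0.7, 12.8]
width: 0.049
gripper_force: 44.6
```

Emit:
send_rows(
  steps=[-1,0,0,-0.3,0,-0.1,0,0,0,0,0.1,0,0,0,0,0.3,0,0,0,0,0.5,0,0,0,0,0.8,0,0,0,0,0.8,0,0,0,0],
)

```text
clock: 11.05
position: [0.627, -0.189, 0.0631]
ee_rot: [-0.0, 0.727, 0.686, -0.0]
contact_force: [-0.3, -0.4, -0.1]
width: 0.0771
gripper_force: 0.0
```

Emit:
send_rows(
  steps=[0.8,0,0,-1,0,0.8,0,0,-3,0,0.8,0,0,-4,0,0.8,0,0,-4,0,0.8,0,0,-4,0,-1,0,0,-3,0,-1,0,0,0,0,-1,0,0,0,0,-1,0,0,0,0],
)

```text
clock: 11.95
position: [0.6262, -0.1886, 0.2521]
ee_rot: [-0.001, 0.727, 0.686, -0.0]
contact_force: [-1.0, 0.9, 0.6]
width: 0.0183
gripper_force: 0.0
```

```bash
python3 - <<'E'
from m import *
s,d=wrist("w5");T=Ttool(s);print(s["position"],s["width"],np.degrees(np.arctan2(T[1,0],T[0,0])),s["contact_force"])
E
```

```text
[ 0.62620879 -0.18858908  0.2520805 ] 0.018274391228162466 86.64964267847824 [-0.95199285  0.9134666   0.57456395]
```

View pics/w5.png

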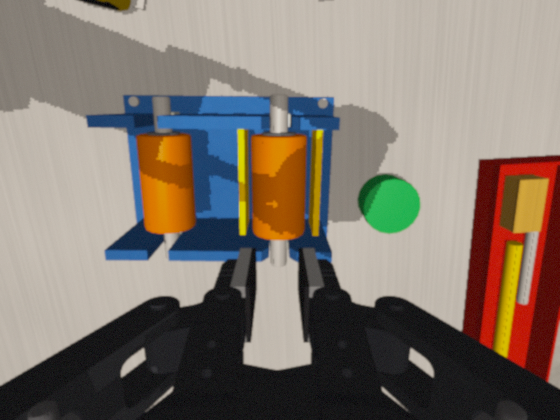

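The roller lies in the slots between the rails (tube at (278,185), axle from (278,97) to (278,263)), and the gripper has let go. Next I push near the +y end with the fingers shut.

Emit:
send_rows(
  steps=[-1,2.75,0.12,3,0,-1,0,0,4,0,-1,0,0,3,0,-1,0,0,2,0,-1,0,0,1,0,-1,0,0,0.5,0,-1,0,0,0,0,-1,0,0,0,0],
)

```text
clock: 12.8
position: [0.6305, -0.1619, 0.1192]
ee_rot: [0.001, 0.728, 0.686, 0.0]
contact_force: [0.3, -0.5, 0.2]
width: 0.0003
gripper_force: 0.0
```

Emit:
send_rows(
  steps=[-1,0,0,0.3,0,-1,0,0,0.3,0,-1,0,0,0.3,0,-1,0,0,0.3,0,-1,0,0,0.3,0,-1,0,0,0,0],
)

```text
clock: 13.4
position: [0.6303, -0.1614, 0.1035]
ee_rot: [0.0, 0.728, 0.686, 0.0]
contact_force: [-0.5, 0.8, 2.1]
width: -0.0002
gripper_force: 1.0
```

Emit:
send_rows(
  steps=[-1,0,0,0.3,0,-1,0,0,0.3,0,-1,0,0,0.2,0,-1,0,0,0,0],
)

```text
clock: 13.8
position: [0.632, -0.1598, 0.098]
ee_rot: [0.001, 0.728, 0.686, 0.003]
contact_force: [0.5, 6.2, 11.6]
width: 0.0
gripper_force: 6.0
```

Emit:
send_rows(
  steps=[-1,0,0,0.2,0,-1,0,0,0.2,0,-1,0,0,0,0],
)

```text
clock: 14.1
position: [0.6322, -0.1592, 0.0942]
ee_rot: [0.001, 0.728, 0.686, 0.003]
contact_force: [0.5, 7.0, 12.9]
width: 0.0005
gripper_force: 6.7
```

Emit:
send_rows(
  steps=[-1,0,0,0.2,0,-1,0,0,0.2,0,-1,0,0,0,0],
)

```text
clock: 14.4
position: [0.6322, -0.1589, 0.0903]
ee_rot: [0.001, 0.728, 0.686, 0.004]
contact_force: [1.0, 7.7, 13.9]
width: -0.0001
gripper_force: 6.9
```

Emit:
send_rows(
  steps=[-1,0,0,-2.5,0,-1,-3,0,-1,0,-1,-3,0,0,0,-1,0,0,1,0,-1,0,0,0.5,0,-1,0,0,0,0],
)

```text
clock: 15.0
position: [0.6251, -0.2203, 0.1053]
ee_rot: [-0.002, 0.727, 0.686, -0.001]
contact_force: [0.2, -0.2, -0.2]
width: -0.0003
gripper_force: 0.0
```

Emit:
send_rows(
  steps=[-1,0,0,0.3,0,-1,0,0,0.3,0,-1,0,0,0.3,0,-1,0,0,0.2,0,-1,0,0,0,0],
)

```text
clock: 15.5
position: [0.6272, -0.2212, 0.0973]
ee_rot: [0.001, 0.727, 0.686, 0.001]
contact_force: [0.4, 0.9, 2.8]
width: 0.0004
gripper_force: 1.9
```

Emit:
send_rows(
  steps=[-1,0,0,0.3,0,-1,0,0,0.3,0,-1,0,0,0,0],
)

```text
clock: 15.8
position: [0.628, -0.2226, 0.0924]
ee_rot: [0.003, 0.727, 0.686, 0.001]
contact_force: [-0.8, -1.2, 7.8]
width: -0.0003
gripper_force: 3.6
```

Emit:
send_rows(
  steps=[-1,0,0,0.2,0,-1,0,0,0.2,0,-1,0,0,0,0],
)

```text
clock: 16.1
position: [0.6283, -0.2236, 0.0889]
ee_rot: [0.004, 0.727, 0.686, 0.0]
contact_force: [-0.5, -3.4, 9.1]
width: 0.0
gripper_force: 4.1
```

Emit:
send_rows(
  steps=[-1,0,0,0.2,0,-1,0,0,0.2,0,-1,0,0,0,0],
)

```text
clock: 16.4
position: [0.6288, -0.2248, 0.0855]
ee_rot: [0.005, 0.727, 0.686, -0.0]
contact_force: [0.4, -3.8, 9.9]
width: 0.0003
gripper_force: 4.9
```

Emit:
send_rows(
  steps=[-1,0,0,0.2,0,-1,0,0,0.2,0,-1,0,0,0,0],
)

```text
clock: 16.7
position: [0.631, -0.225, 0.0847]
ee_rot: [0.007, 0.727, 0.686, 0.002]
contact_force: [0.1, -2.5, 21.1]
width: -0.0004
gripper_force: 10.5
```

Emit:
send_rows(
  steps=[-1,0,0,0.2,0,-1,0,0,0.2,0,-1,0,0,0,0],
)

```text
clock: 17.0
position: [0.6342, -0.225, 0.0841]
ee_rot: [0.011, 0.727, 0.686, 0.004]
contact_force: [1.6, -0.1, 30.7]
width: 0.0
gripper_force: 15.7
```

Emit:
send_rows(
  steps=[-1,0,0,-2,0,-1,0,0,-1.5,0,-1,3,-0.1,0,0,-1,3,-0.1,0,0,-1,0,0,0.8,0,-1,0,0,0,0],
)

```text
clock: 17.6
position: [0.6271, -0.1606, 0.1001]
ee_rot: [-0.001, 0.727, 0.687, -0.001]
contact_force: [0.5, 0.2, 0.1]
width: 0.0001
gripper_force: 0.0
```

Emit:
send_rows(
  steps=[-1,0,0,0.4,0,-1,0,0,0.4,0,-1,0,0,0.3,0,-1,0,0,0,0],
)

```text
clock: 18.0
position: [0.6274, -0.162, 0.0894]
ee_rot: [-0.001, 0.728, 0.686, -0.0]
contact_force: [-0.2, 0.4, 0.1]
width: 0.0002
gripper_force: 0.0
```

Emit:
send_rows(
  steps=[-1,0,0,0.2,0,-1,0,0,0.2,0,-1,0,0,0,0],
)

```text
clock: 18.3
position: [0.6276, -0.1615, 0.0859]
ee_rot: [-0.0, 0.728, 0.686, -0.0]
contact_force: [0.3, 0.0, 0.2]
width: 0.0001
gripper_force: 0.0
```

Emit:
send_rows(
  steps=[-1,0,0,0.2,0,-1,0,0,0.2,0,-1,0,0,0,0],
)

```text
clock: 18.6
position: [0.6299, -0.1617, 0.0848]
ee_rot: [0.002, 0.728, 0.686, 0.002]
contact_force: [-0.1, 1.4, 8.7]
width: 0.0002
gripper_force: 4.4
```

Emit:
send_rows(
  steps=[-1,0,0,0.2,0,-1,0,0,0.2,0,-1,0,0,0,0],
)

```text
clock: 18.9
position: [0.6325, -0.1619, 0.0845]
ee_rot: [0.005, 0.728, 0.686, 0.004]
contact_force: [-0.4, 3.7, 22.3]
width: 0.0001
gripper_force: 11.1
```

Emit:
send_rows(
  steps=[-1,0,0,0.2,0,-1,0,0,0.15,0,-1,0,0,0,0],
)

```text
clock: 19.2
position: [0.6346, -0.162, 0.0843]
ee_rot: [0.007, 0.728, 0.686, 0.005]
contact_force: [-1.4, 4.7, 34.9]
width: 0.0002
gripper_force: 17.0
```

Emit:
send_rows(
  steps=[-1,0,0,-1.5,0,-1,0,0,-3,0,-1,0,0,-4,0,-1,-2.8,0,-4,0,-1,0,0,-4,0,-1,0,0,0,0,-1,0,0,0,0],
)

```text
clock: 19.9
position: [0.6266, -0.1896, 0.241]
ee_rot: [0.001, 0.728, 0.686, 0.001]
contact_force: [0.6, 0.5, -0.5]
width: -0.0001
gripper_force: 0.0
```

```bash
python3 - <<'E'
from m import *
s,d=wrist("w6");print(s["position"],s["contact_force"])
a=get_image("scene");b=get_image("side")
f=lambda i,u,v,w,h:cv2.resize(i["color"][v:v+h,u:u+w,::-1],(400,400*h//w),interpolation=cv2.INTER_CUBIC)
x=np.hstack([f(d,90,80,260,195),f(b,240,150,100,75)]);y=np.hstack([f(a,170,200,120,90),x[:300,:400]])
cv2.imwrite("pics/c6.png",np.vstack([x,y])[:600])
Ti=np.linalg.inv(Ttool(s))
h=cv2.cvtColor(d["color"],cv2.COLOR_RGB2HSV);m=cv2.inRange(h,(5,140,60),(18,255,255));k,l,st,ce=cv2.connectedComponentsWithStats(m)
print([(st[i],ce[i].round(1)) for i in range(1,k) if st[i,4]>500])
E
```

```text
[ 0.62656    -0.18959697  0.24099052] [ 0.6174582   0.54347765 -0.48198325]
[(array([ 130,  133,   62,  105, 4984], dtype=int32), array([161.6, 184.2])), (array([ 252,  132,   54,  104, 4791], dtype=int32), array([278.3, 184.8]))]
```

View pics/c6.png

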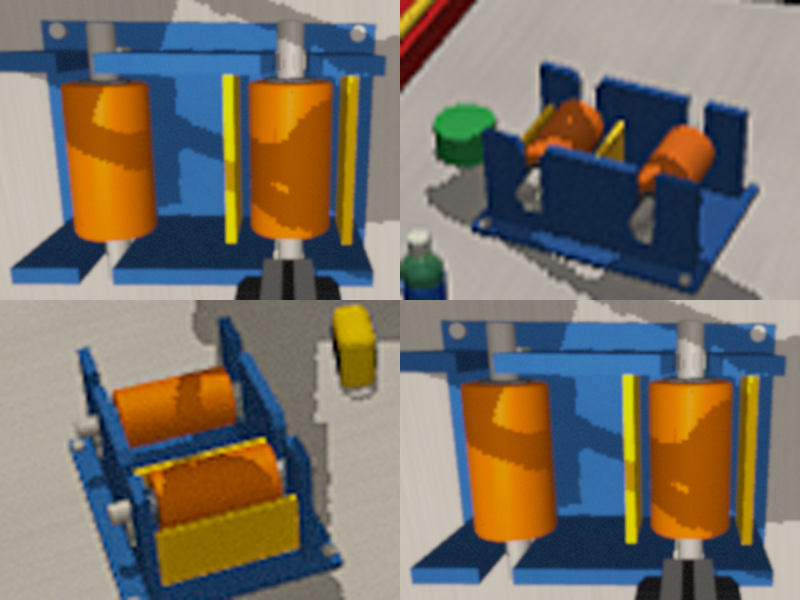

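The final views show the loose roller level with the fitted one: tube rows are 132–236 against 133–238, and the axle is down in both slots. The gripper is clear.

```bash
python3 -c "
from rig import *
print(sign_off())"
```

```text
the job is handed in; nothing more can be done
None
```

The roller is in the empty slots and was pushed until each end hit a hard stop, with its tube top about 85 mm up, matching home. The gripper is clear, and I handed the job in at about 20 s; no verdict came back.

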